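Snap the food box lid shut all round

TASK

The blue snap-fit lid lies on the white food box, but the four side sections of its rim still stand up. Press each section down with the fingertips, one after another, until all four are fully home, flush with the lid's corners, and stay shut. Do not pick up, push along or tip the box, leave the other things on the worktop undisturbed, and finish clear of everything.

Things in the scene. Friction and masses are not known exactly. Their poses are not given: they have to be found in the camera images.
- food_box: Loose food box, white tub with a blue lid, 110 (own x) x 140 (own y) x 60 mm high, about 0.8 kg. Origin: centre of its underside, z up. Own -x is its front (towards the robot), +x back, +y left, -y right; turned up to 0.8 rad either way. Lid: four fixed corners 23 mm square (top at 60 mm), fixed middle panel sunk to 56 mm, and between the corners four hinged rim sections, one a side.
- section_front_mark (a point): White round press mark (14 mm across) on top of the front rim section: a blue flap 24 mm wide, 90 mm long, 4 mm thick, hinged along its inner edge, 60 mm above the underside; open, its outer edge stands up 9 mm. The mark is 15 mm outward from the hinge; shut, it lies 46 mm in front (-x) of the box's centre, 60 mm above the underside, level with the corners.
- section_back_mark (a point): The same mark on the back rim section (same flap, 90 mm long, hinged along its inner edge): shut, it lies 46 mm behind the box's centre (+x), 60 mm above the underside.
- section_left_mark (a point): The same mark on the left rim section (24 mm wide, 60 mm long along the box's x): shut, it lies 61 mm to the left (+y) of the box's centre, 60 mm above the underside.
- section_right_mark (a point): The same mark on the right rim section (24 mm wide, 60 mm long along the box's x): shut, it lies 61 mm to the right (-y) of the box's centre, 60 mm above the underside.
- section_front (a joint): Angle of the front section, rad: 0 = standing up, 0.40 = fully down at its stop (shut, flush). It starts between 0 and 0.2. It is a stiff snap fit: it does not spring back but stays where it is left, so a half-pressed section stays half open. Pressing on the mark takes about 7 N all the way.
- section_back (a joint): The same for the back section.
- section_left (a joint): The same for the left section.
- section_right (a joint): The same for the right section.
- lemon: Loose yellow lemon, 71x53x51 mm, on the worktop to the right of the box, nearer the robot; origin at its underside. Leave it.
- spice_b: Loose spice jar with a white cap, 47 mm across, 98 mm high, standing to the left of the box in front of the sink; origin at its underside. Leave it.
- peeler: Loose vegetable peeler with a dark green handle, 170x25x18 mm, lying to the right of the box beside the range, pointing away from the robot; origin at its underside. Leave it.

How it is judged (in metres and radians):
At the end, for the whole second after the job is handed in: All four rim sections are down past 0.34 rad (0.40 is fully shut), and the box stands upright (within 0.08 rad) and at rest within 40 mm of where it stood (value of joint each of section_front, section_back, section_left, section_right above 0.34 rad and distance of food_box from where it was at the start of the episode below 0.04 m and angle between food_box's own z axis and vertical below 0.08 rad and linear speed of food_box below 0.02 m/s); the robot touches nothing.
It fails at once if the food box is lifted by more than 12 mm (height (world z) of food_box above 0.012 m).
It fails at once if the food box is tipped by more than 0.2 rad (angle between food_box's own z axis and vertical above 0.2 rad).
It fails at once if the food box is pushed more than 40 mm from where it stood (distance of food_box from where it was at the start of the episode above 0.04 m).
It fails at once if the lemon, spice jar or peeler is moved more than 30 mm (distance of any of lemon, spice_b, peeler from where it was at the start of the episode above 0.03 m).
It also fails if it takes over 42 s, if anything falls off the work surface, if the arm or the gripper's body presses on something with over 40 N, if the wrist force passes 120 N, or if a joint passes its speed limit or range.

ROBOT

A 7-joint arm with a two-finger parallel gripper is mounted at the origin on a cart in front of the work surface, level with it; the furniture and walls round the work are solid. World frame = base frame: x ahead of the robot, y to its left, z up, the work surface at z = 0. Lengths are in mm, angles in degrees, forces in N, time in s.
With the tool pointing down it reaches from about 350 to 900 mm from the base axis. Payload 7.2 kg.
Tool frame: the origin (TCP) lies where the fingers leave the gripper's body, on its centre line; the fingertips stand 73 mm ahead of it and the grasp point (between the pads) lies 54 mm ahead of it; x points along the fingers, y is the direction in which the jaws open and shut, and the axes are right-handed (so a half turn about x gives the same grasp; the last joint's range is limited). The gripper opens to 85 mm and grips with 20 to 120 N. Pads are 22 mm wide; open, the fingers measure 114 mm over their backs; the gripper's body (76 mm by 85 mm) begins 54 mm behind the grasp point. The pads swing forward as they close: fully open they stand 13 mm farther back than shut.
Start: joints at [-79.595, 23.554, -0.728, 91.456, 0.321, 64.991, -4.71], TCP at [154.515, 605.6, 303.897] pointing down, gripper open.
Joint ranges: [-169.25, 169.25], [-16.82, 113.86], [-84.01, 82.57], [7.8, 145.47], [-59.2, 239.2], [7.22, 106.19], [-163.78, 163.78]. Speed limits (degrees/s): [136.94, 136.94, 172.46, 172.46, 180, 180, 180].

INTERFACE

Orientations are given as [roll, pitch, yaw] about the fixed x, y, z axes, in that order (R = Rz(yaw) Ry(pitch) Rx(roll)).
In Python, from plant import r gives the robot as it stands.
- The arm moves only by the shell command python3 -m jog 'ROWS' [OPENING] [FORCE]. ROWS is JSON, a list of rows, each an object with "xyz": the shift along the tool's x, y, z in m, a list of three; "rotation": the turn, a rotation vector about the tool's x, y, z in degrees, a list of three. A call has 1 to 8 rows; each row is the pose to reach, as a shift and turn from the pose measured when the call began, along the tool's axes at that moment; what a row does not reach only later rows make up. A row lasts 1/10 s, in which the tool goes at most 50 mm and 8.59 degrees, less where a joint would pass 70% of its speed; a pose out of reach is approached as far as the arm can. A call with a gripper value outside its range is refused whole. OPENING is the opening, from 0 (shut) to 1 (fully open), set as the call begins (- or left out, the last holds). The fingers move at their own pace and stop on an object; FORCE is the grip in N (left out, the last holds). Time passes only in rows, so rows that repeat a pose let the fingers close. It gives the time, the measured TCP pose, the force and the opening at its end, in the units of the state.
- r.observe(): the state, without advancing time (a new reading comes with each control period).
- r.read_camera(name): name is "scene" or "top" or "wrist"; returns a dict with "frame" (420x560x3 uint8, red, green, blue), "depth" (420x560 float32, mm along the optical axis (not along the pixel's ray), 0 where there is no reading), "fx", "fy", "cx", "cy" (pixels), "k1" (the pictures are not rectified: a ray, as slopes to the right and down, at radius r is drawn at 1 + k1 r^2 times it, then the intrinsics apply), "origin" and "attitude" of the camera in the world; the wrist camera has in their place "mount" (4x4, takes a point from camera to tool coordinates, whose origin is the TCP and whose axes are the tool frame's). Camera axes: x right, y up, looking along -z (the intrinsics and any distortion apply to the point x, -y, -z); pixel columns grow to the right and rows downward; lengths in mm; the calibration is good to about 2 mm. A picture is of the moment at which its call begins: read the wrist's pose just before it.
- r.close_job(): hands the job in, once; it reports no verdict.
The state is a dict: "clock": time; "q": joint angles; "qvel": joint speeds; "joint_torque": joint torques, N m; "tool_pos": TCP position; "tcp_rot": TCP orientation; "force": force on the tool from outside, world axes, zero at the start; "moment": the same for the moment, N m; "opening": finger opening in mm.
Only numpy, scipy, OpenCV 4.12 (cv2) and the standard library are available. Lean on these libraries where they do the work, as an engineer would, in place of code of your own. Each camera call takes 0.05 s, during which the arm holds its last target.

## Working session

There is one attempt and no reset: what is moved stays moved. The work goes in short steps, Python scripts to look and compute and a shell command to move; the robot and the scene stay as the last step left them, time stands still between calls to the robot, and variables do not carry over. Pictures are saved under pics/ and viewed, and the job is handed in when it is done.

```bash
ls; mkdir -p pics; python3 - <<'E'
from plant import r
import cv2,numpy as np
s=r.observe()
for k in s: print(k,s[k])
for n in ["scene","top","wrist"]:
    c=r.read_camera(n)
    cv2.imwrite(f"pics/{n}0.png",cv2.cvtColor(c["frame"],cv2.COLOR_RGB2BGR))
    np.save(f"{n}0.npy",c,allow_pickle=True)
    print(n,{k:v for k,v in c.items() if k not in("frame","depth")})
E
```

```text
pics
clock 0.0
q [-79.59679384  23.60012345  -0.72925421  91.50414239   0.32046099
  64.9921733   -4.71066677]
qvel [-0.0394022  -0.06354613 -0.03250187 -0.03579383  0.02789896  0.03043294
  0.11131914]
joint_torque [ 3.19986821e-04 -6.00613761e+01  6.83083925e-01 -2.99424398e+01
  1.39962364e-02  1.03821422e-02 -3.00547674e-05]
tool_pos [154.41487303 605.22275241 303.05107918]
tcp_rot [ -86.35580829   89.90559556 -100.66546147]
force [0.05500822 0.45633884 0.61522105]
moment [-0.03424636  0.0256335   0.00391077]
opening 85.2353732214751
scene {'fx': 544.2869347803468, 'fy': 544.2869347803468, 'cx': 290.00132331688695, 'cy': 204.74226449701217, 'k1': -0.21458408892925424, 'origin': array([ -10.75642935, -936.5342305 ,  747.8089148 ]), 'attitude': array([ 5.57599795e+01, -4.56700719e-02, -2.96813507e+01])}
top {'fx': 452.84842698858665, 'fy': 452.84842698858665, 'cx': 282.3346578243151, 'cy': 211.7125583509478, 'k1': -0.10881754378770865, 'origin': array([ 253.14337661,  -30.33727788, 1131.14327346]), 'attitude': array([ 11.14189216,  -0.09656972, -89.68943501])}
wrist {'fx': 308.35488538530393, 'fy': 308.35488538530393, 'cx': 282.2252534181218, 'cy': 212.58339710689543, 'k1': 0.01134459934926289, 'mount': array([[ 1.02481751e-04,  2.68368791e-01, -9.63316242e-01,
        -7.13226214e+01],
       [ 9.99999930e-01,  3.19635989e-04,  1.95431220e-04,
         5.03996532e-02],
       [ 3.60358180e-04, -9.63316194e-01, -2.68368740e-01,
        -6.74471348e+01],
       [ 0.00000000e+00,  0.00000000e+00,  0.00000000e+00,
         1.00000000e+00]])}
```

View pics/scene0.png

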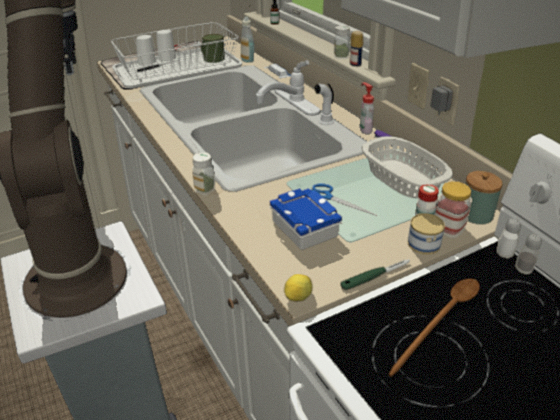

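View pics/top0.png

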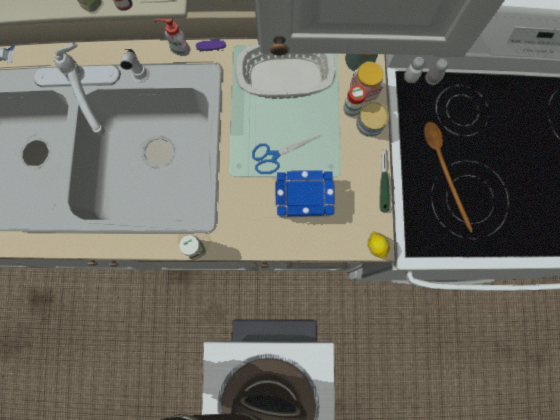

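View pics/wrist0.png

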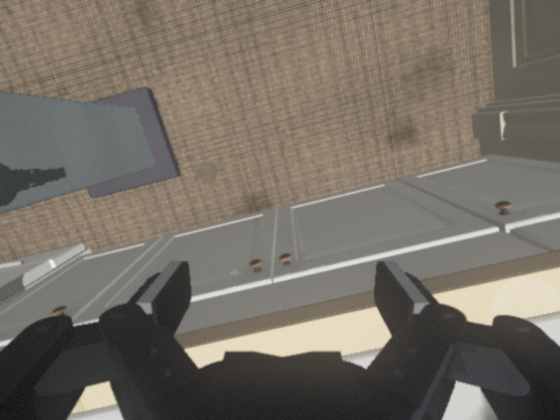

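The box's blue lid sits at about (305,193) in the top view with four white marks around it. The lemon is at (378,244), the peeler at (385,182) and the jar at (190,246). Next I measure the lid.

```bash
cat > h.py <<'E'
import numpy as np,cv2
from scipy.spatial.transform import Rotation as R
def rot(a): return R.from_euler('xyz',a,degrees=True).as_matrix()
def ray(c,uv,T=None):
    K=np.array([[c['fx'],0,c['cx']],[0,c['fy'],c['cy']],[0,0,1]])
    p=cv2.undistortPoints(np.array(uv,float).reshape(-1,1,2),K,np.array([c['k1'],0,0,0])).reshape(-1,2)
    d=np.c_[p[:,0],-p[:,1],-np.ones(len(p))]
    if T is None: return np.array(c['origin']),d@rot(c['attitude']).T
    M=T@c['mount']; return M[:3,3],d@M[:3,:3].T
def toolT(s):
    T=np.eye(4);T[:3,:3]=rot(s['tcp_rot']);T[:3,3]=s['tool_pos'];return T
def onplane(c,uv,z,T=None):
    o,d=ray(c,uv,T); return o+d*((z-o[2])/d[:,2])[:,None]
def masks(c,roi):
    x0,y0,x1,y1=roi
    hsv=cv2.cvtColor(c['frame'],cv2.COLOR_RGB2HSV)
    b=((hsv[...,0]>100)&(hsv[...,0]<130)&(hsv[...,1]>130)).astype(np.uint8)
    m=np.zeros_like(b);m[y0:y1,x0:x1]=b[y0:y1,x0:x1]
    return m
E
python3 - <<'E'
from h import *
for n,roi in [("top",(268,160,345,225)),("scene",(262,180,350,250))]:
    c=np.load(f"{n}0.npy",allow_pickle=True).item()
    m=masks(c,roi); nn,l,st,ce=cv2.connectedComponentsWithStats(m)
    i=1+np.argmax(st[1:,4]); b=(l==i).astype(np.uint8); print(n,st[i],ce[i])
    pts=np.argwhere(b)[:,::-1].astype(np.int32)
    hull=cv2.convexHull(pts); hm=np.zeros_like(b);cv2.fillConvexPoly(hm,hull,1)
    g=c['frame']; hsv=cv2.cvtColor(g,cv2.COLOR_RGB2HSV)
    w=(hm&(hsv[...,1]<90)).astype(np.uint8)
    nn,l,st,ce=cv2.connectedComponentsWithStats(w)
    for i in range(1,nn):
        if st[i,4]>6:
            P=onplane(c,[ce[i]],66)[0]; dz=c['depth'][l==i]; o,d=ray(c,[ce[i]])
            print(ce[i].round(1),st[i,4],P.round(1),(o+d[0]*np.median(dz)).round(1))
    P=onplane(c,pts,62); print('rect',cv2.minAreaRect(P[:,:2].astype(np.float32)))
    x0,y0,x1,y1=roi
    cv2.imwrite(f"pics/{n}z.png",cv2.resize(cv2.cvtColor(g[y0-5:y1+5,x0-5:x1+5],cv2.COLOR_RGB2BGR),None,fx=7,fy=7,interpolation=cv2.INTER_CUBIC))
E
```

```text
top [ 276  171   58   45 2209] [304.73517429 193.39293798]
[304.4 173.7] 29 [557.8 -84.4  66. ] [558.6 -84.6  63.2]
[288.7 179.9] 10 [541.9 -46.1  66. ] [546.2 -46.3  50.2]
[300. 180.] 11 [541.8 -73.5  66. ] [545.8 -74.1  51.4]
[329.7 191.4] 29 [ 513.7 -145.5   66. ] [ 514.6 -145.9   62.3]
[280.  192.2] 27 [510.9 -25.2  66. ] [511.5 -25.2  63.8]
[282.2 204.8] 20 [479.9 -30.7  66. ] [483.5 -30.7  49.1]
[328.9 204.2] 11 [ 482.1 -143.1   66. ] [ 485.7 -144.9   48.9]
[305.5 210. ] 26 [467.4 -86.6  66. ] [467.6 -86.6  65.1]
rect ((510.9236145019531, -84.90737915039062), (109.89605712890625, 139.2160186767578), 0.3242417871952057)
scene [ 271  184   70   51 1701] [306.47736626 209.23927102]
[307.2 187.7] 33 [555.8 -24.9  66. ] [601.7  48.9  10.8]
[322.2 188. ] 59 [585.5 -43.4  66. ] [633.7  28.9  10.9]
[290.9 193.5] 30 [510.3 -27.8  66. ] [510.1 -28.1  66.2]
[330.8 202.4] 147 [ 570.  -103.7   66. ] [613.8 -40.9  14.6]
[322.4 193.9] 14 [572.5 -64.7  66. ] [619.2   5.2  11.3]
[288.6 199. ] 56 [494.4 -44.8  66. ] [501.9 -31.7  56. ]
[317.6 205.5] 38 [537.5 -99.5  66. ] [546.9 -85.   54.3]
[287.2 211.8] 21 [466.9 -87.1  66. ] [465.9 -89.   67.5]
[319.9 220.6] 25 [ 511.5 -150.2   66. ] [ 512.5 -148.7   64.7]
[296.6 225.5] 25 [ 459.3 -141.    66. ] [ 468.6 -125.3   52.5]
[308.7 228.7] 23 [ 475.7 -163.    66. ] [ 485.2 -147.9   52.6]
rect ((531.3195190429688, -90.6137466430664), (158.60769653320312, 153.4617462158203), 0.9501074552536011)
```

View pics/topz.png

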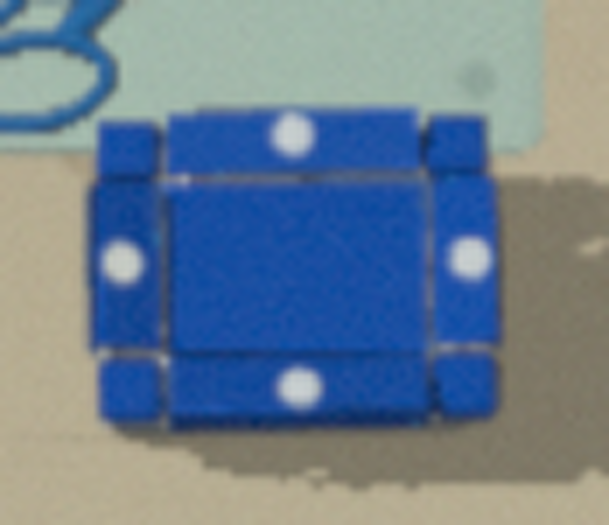

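View pics/scenez.png

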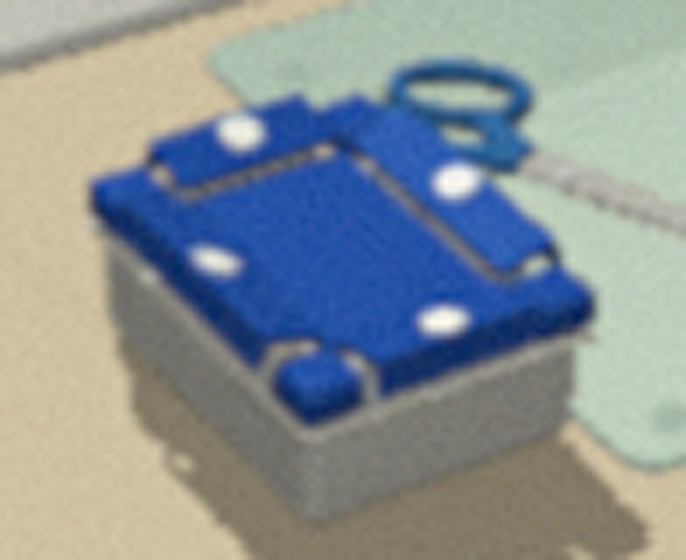

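The lid is nearly aligned with the world axes. Its centre is about (512,-86) with yaw about 1.4°. The marks are near front (467.5,-87), back (558.5,-84.6), left (511,-26) and right (514,-147). All four sections still stand up.

```bash
cat > go.py <<'E'
# print the shift in tool axes (m) to bring fingertip (73 ahead) to world target
import sys
from h import *
from plant import r
s=r.observe();T=toolT(s)
def sh(p,tip=73):
    w=np.array(p,float)+np.array([0,0,tip])-T[:3,3]
    return (T[:3,:3].T@w/1000).round(4)
if __name__=="__main__":
    print('t',round(s['clock'],2),'pos',np.round(s['tool_pos'],1),'rot',np.round(s['tcp_rot'],2),'F',np.round(s['force'],1),'open',round(s['opening'],1),'q',np.round(s['q'],1))
    print('axes cols x y z',T[:3,:3].round(3).tolist())
    for a in sys.argv[1:]:
        print(a,sh([float(v) for v in a.split(',')]))
E
python3 go.py 467.5,-87,140 558.5,-84.6,140
```

```text
t 0.15 pos [154.5 605.3 303.2] rot [ -86.74   89.93 -101.06] F [ 0.6 -0.1  0.1] open 85.6 q [-79.6  23.6  -0.7  91.5   0.3  65.   -4.7]
axes cols x y z [[-0.0, 0.247, 0.969], [-0.001, 0.969, -0.247], [-1.0, -0.001, 0.0]]
467.5,-87,140 [ 0.091  -0.5933  0.4745]
558.5,-84.6,140 [ 0.091  -0.5685  0.562 ]
```

```bash
python3 -m jog '[{"xyz":[0,-0.037,0.030],"rotation":[-2,0,0]},{"xyz":[0,-0.075,0.060],"rotation":[-4,0,0]},{"xyz":[0,-0.112,0.090],"rotation":[-6,0,0]},{"xyz":[0,-0.15,0.12],"rotation":[-8,0,0]},{"xyz":[0,-0.187,0.15],"rotation":[-10,0,0]},{"xyz":[0,-0.225,0.18],"rotation":[-12,0,0]},{"xyz":[0,-0.262,0.21],"rotation":[-14,0,0]},{"xyz":[0,-0.3,0.24],"rotation":[-15.7,0,0]}]' 0 20; python3 go.py 467.5,-87,140
```

```text
clock: 0.95
tool_pos: [313.3, 253.4, 303.7]
tcp_rot: [-93.1, 90.0, -91.7]
force: [1.2, -0.6, -0.9]
opening: -0.2
t 0.95 pos [313.3 253.4 303.7] rot [-93.13  89.96 -91.65] F [ 1.2 -0.6 -0.9] open -0.2 q [-5.370e+01  1.100e+00  8.000e+00  1.204e+02 -1.000e-01  5.860e+01
  4.580e+01]
axes cols x y z [[-0.0, -0.026, 1.0], [-0.001, 1.0, 0.026], [-1.0, -0.001, -0.0]]
467.5,-87,140 [ 0.091  -0.3442  0.1454]
```

```bash
python3 -m jog '[{"xyz":[0,-0.043,0.018],"rotation":[0,0,0]},{"xyz":[0,-0.086,0.036],"rotation":[0,0,0]},{"xyz":[0,-0.129,0.055],"rotation":[0,0,0]},{"xyz":[0,-0.172,0.073],"rotation":[0,0,0]},{"xyz":[0,-0.215,0.091],"rotation":[0,0,0]},{"xyz":[0.02,-0.258,0.109],"rotation":[0,0,0]},{"xyz":[0.05,-0.301,0.127],"rotation":[0,0,0]},{"xyz":[0.08,-0.344,0.145],"rotation":[0,0,0]}]' 0 20; python3 -m jog '[{"xyz":[0,0,0],"rotation":[0,0,0]},{"xyz":[0,0,0],"rotation":[0,0,0]},{"xyz":[0,0,0],"rotation":[0,0,0]}]'; python3 go.py 467.5,-87,75
python3 - <<'E'
from h import *
from plant import r
s=r.observe();c=r.read_camera("wrist")
cv2.imwrite("pics/w1.png",cv2.cvtColor(c["frame"],cv2.COLOR_RGB2BGR))
E
```

```text
clock: 1.75
tool_pos: [463.7, -79.6, 229.8]
tcp_rot: [-23.5, 89.9, -22.0]
force: [0.9, 0.6, -0.2]
opening: 0.1
clock: 2.05
tool_pos: [463.7, -78.7, 230.1]
tcp_rot: [-5.9, 89.9, -4.4]
force: [-1.3, 0.6, -0.5]
opening: -0.0
t 2.05 pos [463.7 -78.7 230.1] rot [-5.94 89.89 -4.4 ] F [-1.3  0.6 -0.5] open -0.0 q [-23.3  14.4  32.  118.9 -10.1  49.2 106. ]
axes cols x y z [[0.002, -0.027, 1.0], [-0.0, 1.0, 0.027], [-1.0, -0.0, 0.002]]
467.5,-87,75 [ 0.0821 -0.0084  0.0035]
```

View pics/w1.png

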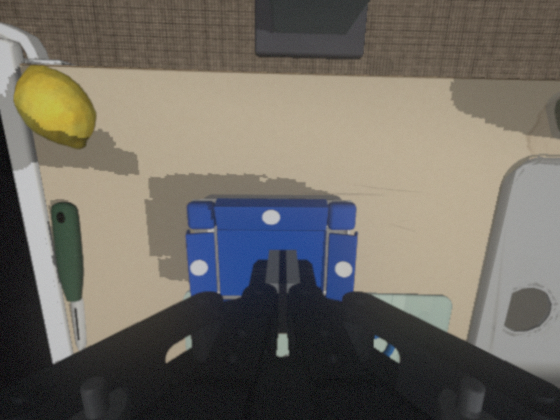

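The wrist view shows the front mark at (271,217), right at (199,268) and left at (344,269). The fingers hide the back mark. I'll cast these rays as a cross-check.

```bash
python3 - <<'E'
from h import *
from plant import r
s=r.observe();c=r.read_camera("wrist");T=toolT(s)
print(onplane(c,[[271,217],[199,268],[344,269]],65,T).round(1)); 
for uv in [(271,217),(199,268),(344,269)]:
    o,d=ray(c,[uv],T); print((o+d[0]*c['depth'][uv[1],uv[0]]).round(1))
E
```

```text
[[ 466.6  -87.4   65. ]
 [ 512.9 -146.9   65. ]
 [ 510.5  -25.3   65. ]]
[466.2 -87.3  66.4]
[ 513.1 -147.    64.6]
[509.6 -25.7  66.9]
```

Both views agree to within about 1 mm. Now I press the front section.

```bash
python3 -m jog '[{"xyz":[0.03,-0.0085,0.0035],"rotation":[0,0,0]},{"xyz":[0.055,-0.0085,0.0035],"rotation":[0,0,0]},{"xyz":[0.075,-0.0085,0.0035],"rotation":[0,0,0]},{"xyz":[0.08,-0.0085,0.0035],"rotation":[0,0,0]},{"xyz":[0.08,-0.0085,0.0035],"rotation":[0,0,0]}]'; python3 go.py 467,-87,60
```

```text
clock: 2.65
tool_pos: [467.8, -85.8, 150.8]
tcp_rot: [12.6, 89.8, 14.3]
force: [0.0, -0.3, -0.2]
opening: 0.2
t 2.65 pos [467.8 -85.8 150.8] rot [12.6  89.83 14.3 ] F [ 0.  -0.3 -0.2] open 0.2 q [-18.5  22.7  28.6 122.  -17.2  39.  113.4]
axes cols x y z [[0.003, -0.03, 1.0], [0.001, 1.0, 0.03], [-1.0, 0.001, 0.003]]
467,-87,60 [ 0.0178 -0.0012 -0.0009]
```

```bash
python3 -m jog '[{"xyz":[0.003,-0.001,-0.001],"rotation":[0,0,0]},{"xyz":[0.006,-0.001,-0.001],"rotation":[0,0,0]},{"xyz":[0.009,-0.001,-0.001],"rotation":[0,0,0]},{"xyz":[0.011,-0.001,-0.001],"rotation":[0,0,0]},{"xyz":[0.013,-0.001,-0.001],"rotation":[0,0,0]},{"xyz":[0.014,-0.001,-0.001],"rotation":[0,0,0]}]'; python3 go.py 467,-87,60
```

```text
clock: 3.25
tool_pos: [466.8, -86.8, 136.9]
tcp_rot: [19.6, 89.8, 21.3]
force: [-2.3, -0.4, 6.1]
opening: -0.3
t 3.25 pos [466.8 -86.8 136.9] rot [19.62 89.83 21.31] F [-2.3 -0.4  6.1] open -0.3 q [-17.5  24.   27.7 122.6 -18.4  37.2 114.6]
axes cols x y z [[0.003, -0.03, 1.0], [0.001, 1.0, 0.03], [-1.0, 0.001, 0.003]]
467,-87,60 [ 0.0039 -0.0002  0.0001]
```

Contact is at about 6 N and the section is moving. I'll continue to the stop in small rows.

```bash
python3 -m jog '[{"xyz":[0.001,0,0],"rotation":[0,0,0]},{"xyz":[0.002,0,0],"rotation":[0,0,0]},{"xyz":[0.003,0,0],"rotation":[0,0,0]},{"xyz":[0.004,0,0],"rotation":[0,0,0]},{"xyz":[0.004,0,0],"rotation":[0,0,0]}]'; python3 -m jog '[{"xyz":[0.001,0,0],"rotation":[0,0,0]},{"xyz":[0.001,0,0],"rotation":[0,0,0]}]'
```

```text
clock: 3.75
tool_pos: [466.4, -86.8, 132.8]
tcp_rot: [40.0, 89.9, 41.7]
force: [-2.8, 0.0, 2.5]
opening: -0.3
clock: 3.95
tool_pos: [466.3, -86.9, 132.5]
tcp_rot: [51.3, 89.8, 53.0]
force: [-4.3, 1.3, 14.5]
opening: 0.3
```

```bash
python3 -m jog '[{"xyz":[0.001,0,0],"rotation":[0,0,0]},{"xyz":[0.002,0,0],"rotation":[0,0,0]},{"xyz":[0.002,0,0],"rotation":[0,0,0]}]'
```

```text
clock: 4.25
tool_pos: [466.4, -87.1, 132.3]
tcp_rot: [59.5, 89.7, 61.1]
force: [-9.8, 1.7, 31.8]
opening: 0.1
```

It hit a firm stop at 32 N with the tip at z≈59. I'll retract and go above the right mark.

```bash
python3 -m jog '[{"xyz":[-0.01,0,0],"rotation":[0,0,0]},{"xyz":[-0.03,0,0],"rotation":[0,0,0]},{"xyz":[-0.03,-0.03,0.024],"rotation":[0,0,0]},{"xyz":[-0.03,-0.061,0.048],"rotation":[0,0,0]},{"xyz":[-0.03,-0.061,0.048],"rotation":[0,0,0]},{"xyz":[-0.02,-0.061,0.048],"rotation":[0,0,0]},{"xyz":[-0.02,-0.061,0.048],"rotation":[0,0,0]}]'; python3 go.py 513.5,-147,60
python3 - <<'E'
from h import *
from plant import r
s=r.observe();c=r.read_camera("wrist")
cv2.imwrite("pics/w2.png",cv2.cvtColor(c["frame"],cv2.COLOR_RGB2BGR))
E
```

```text
clock: 4.95
tool_pos: [514.7, -145.8, 150.5]
tcp_rot: [98.4, 89.7, 100.1]
force: [-1.0, 1.1, 0.8]
opening: -0.0
t 4.95 pos [ 514.7 -145.8  150.5] rot [ 98.4   89.72 100.05] F [-1.   1.1  0.8] open -0.0 q [-10.8  27.8  28.1 113.9 -19.2  43.  120.5]
axes cols x y z [[-0.001, -0.029, 1.0], [0.005, 1.0, 0.029], [-1.0, 0.005, -0.001]]
513.5,-147,60 [ 0.0175 -0.0012 -0.0013]
```

View pics/w2.png

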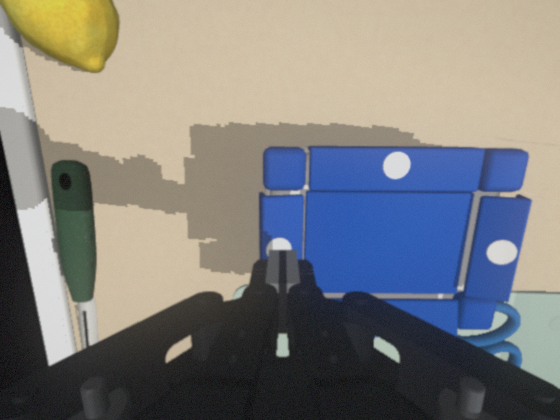

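The front section now lies flush, with its mark at (397,165). The tip stands over the right mark at about (279,246), and the lemon and peeler are clear. Next I press the right section.

```bash
python3 -m jog '[{"xyz":[0.004,-0.001,-0.001],"rotation":[0,0,0]},{"xyz":[0.008,-0.001,-0.001],"rotation":[0,0,0]},{"xyz":[0.011,-0.001,-0.001],"rotation":[0,0,0]},{"xyz":[0.013,-0.001,-0.001],"rotation":[0,0,0]},{"xyz":[0.015,-0.001,-0.001],"rotation":[0,0,0]},{"xyz":[0.017,-0.001,-0.001],"rotation":[0,0,0]},{"xyz":[0.018,-0.001,-0.001],"rotation":[0,0,0]},{"xyz":[0.018,-0.001,-0.001],"rotation":[0,0,0]}]'; python3 -m jog '[{"xyz":[0.001,0,0],"rotation":[0,0,0]},{"xyz":[0.002,0,0],"rotation":[0,0,0]},{"xyz":[0.002,0,0],"rotation":[0,0,0]}]'
```

```text
clock: 5.8
tool_pos: [513.9, -146.9, 133.2]
tcp_rot: [91.9, 89.7, 93.6]
force: [-1.0, -0.1, 2.8]
opening: 0.1
clock: 6.1
tool_pos: [513.9, -147.1, 132.5]
tcp_rot: [85.2, 89.7, 86.8]
force: [-6.9, 1.3, 18.9]
opening: -0.2
```

```bash
python3 -m jog '[{"xyz":[0.001,0,0],"rotation":[0,0,0]},{"xyz":[0.002,0,0],"rotation":[0,0,0]},{"xyz":[0.002,0,0],"rotation":[0,0,0]}]'; python3 -m jog '[{"xyz":[-0.015,0,0],"rotation":[0,0,0]},{"xyz":[-0.03,0,0],"rotation":[0,0,0]},{"xyz":[-0.03,0.032,0.023],"rotation":[0,0,0]},{"xyz":[-0.03,0.064,0.046],"rotation":[0,0,0]},{"xyz":[-0.03,0.064,0.046],"rotation":[0,0,0]},{"xyz":[-0.02,0.064,0.046],"rotation":[0,0,0]},{"xyz":[-0.02,0.064,0.046],"rotation":[0,0,0]}]'; python3 go.py 558.5,-85,60
```

```text
clock: 6.4
tool_pos: [513.9, -147.2, 132.4]
tcp_rot: [79.6, 89.6, 81.2]
force: [-8.7, 1.4, 25.8]
opening: 0.1
clock: 7.1
tool_pos: [556.8, -82.7, 151.3]
tcp_rot: [101.3, 89.6, 102.9]
force: [0.0, -0.4, -0.3]
opening: -0.3
t 7.1 pos [556.8 -82.7 151.3] rot [101.31  89.61 102.88] F [ 0.  -0.4 -0.3] open -0.3 q [-17.   29.9  27.6 109.9 -19.7  44.9 113.2]
axes cols x y z [[-0.002, -0.027, 1.0], [0.007, 1.0, 0.027], [-1.0, 0.007, -0.001]]
558.5,-85,60 [ 0.0183 -0.0025  0.0017]
```

Right section home at about 26 N with the tip at 59.4. Back section next.

```bash
python3 -m jog '[{"xyz":[0.004,-0.0025,0.0015],"rotation":[0,0,0]},{"xyz":[0.008,-0.0025,0.0015],"rotation":[0,0,0]},{"xyz":[0.011,-0.0025,0.0015],"rotation":[0,0,0]},{"xyz":[0.013,-0.0025,0.0015],"rotation":[0,0,0]},{"xyz":[0.015,-0.0025,0.0015],"rotation":[0,0,0]},{"xyz":[0.017,-0.0025,0.0015],"rotation":[0,0,0]},{"xyz":[0.018,-0.0025,0.0015],"rotation":[0,0,0]},{"xyz":[0.019,-0.0025,0.0015],"rotation":[0,0,0]}]'; python3 -m jog '[{"xyz":[0.001,0,0],"rotation":[0,0,0]},{"xyz":[0.002,0,0],"rotation":[0,0,0]},{"xyz":[0.002,0,0],"rotation":[0,0,0]}]'
```

```text
clock: 7.9
tool_pos: [558.7, -85.5, 132.6]
tcp_rot: [92.3, 89.7, 93.8]
force: [-0.9, -3.9, 12.9]
opening: 0.1
clock: 8.2
tool_pos: [559.3, -85.6, 132.4]
tcp_rot: [77.3, 89.6, 78.9]
force: [-4.9, -1.4, 21.4]
opening: 0.0
```

```bash
python3 -m jog '[{"xyz":[0.001,0,0],"rotation":[0,0,0]},{"xyz":[0.002,0,0],"rotation":[0,0,0]},{"xyz":[0.002,0,0],"rotation":[0,0,0]}]'; python3 -m jog '[{"xyz":[-0.015,0,0],"rotation":[0,0,0]},{"xyz":[-0.03,0,0],"rotation":[0,0,0]},{"xyz":[-0.03,0.029,-0.025],"rotation":[0,0,0]},{"xyz":[-0.03,0.059,-0.049],"rotation":[0,0,0]},{"xyz":[-0.03,0.059,-0.049],"rotation":[0,0,0]},{"xyz":[-0.02,0.059,-0.049],"rotation":[0,0,0]},{"xyz":[-0.02,0.059,-0.049],"rotation":[0,0,0]}]'; python3 go.py 510.5,-26,60
```

```text
clock: 8.5
tool_pos: [560.0, -85.7, 132.3]
tcp_rot: [64.3, 89.5, 65.9]
force: [-5.6, -0.5, 23.1]
opening: 0.0
clock: 9.2
tool_pos: [509.4, -28.3, 151.7]
tcp_rot: [68.2, 89.5, 69.8]
force: [-0.6, 0.4, 0.1]
opening: -0.1
t 9.2 pos [509.4 -28.3 151.7] rot [68.22 89.55 69.77] F [-0.6  0.4  0.1] open -0.1 q [-24.1  25.4  28.1 117.3 -18.5  41.2 107.3]
axes cols x y z [[0.003, -0.027, 1.0], [0.007, 1.0, 0.027], [-1.0, 0.007, 0.003]]
510.5,-26,60 [0.0187 0.0022 0.0011]
```

```bash
python3 -m jog '[{"xyz":[0.004,0.0025,0.001],"rotation":[0,0,0]},{"xyz":[0.008,0.0025,0.001],"rotation":[0,0,0]},{"xyz":[0.011,0.0025,0.001],"rotation":[0,0,0]},{"xyz":[0.013,0.0025,0.001],"rotation":[0,0,0]},{"xyz":[0.015,0.0025,0.001],"rotation":[0,0,0]},{"xyz":[0.017,0.0025,0.001],"rotation":[0,0,0]},{"xyz":[0.018,0.0025,0.001],"rotation":[0,0,0]},{"xyz":[0.019,0.0025,0.001],"rotation":[0,0,0]}]'; python3 -m jog '[{"xyz":[0.001,0,0],"rotation":[0,0,0]},{"xyz":[0.002,0,0],"rotation":[0,0,0]},{"xyz":[0.002,0,0],"rotation":[0,0,0]}]';  python3 -m jog '[{"xyz":[0.001,0,0],"rotation":[0,0,0]},{"xyz":[0.002,0,0],"rotation":[0,0,0]},{"xyz":[0.002,0,0],"rotation":[0,0,0]}]'
```

```text
clock: 10.0
tool_pos: [510.4, -25.4, 132.8]
tcp_rot: [69.9, 89.5, 71.4]
force: [-2.0, 2.1, 6.1]
opening: 0.2
clock: 10.3
tool_pos: [510.4, -25.5, 132.3]
tcp_rot: [70.8, 89.4, 72.4]
force: [-7.7, 1.1, 25.3]
opening: -0.3
clock: 10.6
tool_pos: [510.5, -25.6, 132.3]
tcp_rot: [70.9, 89.3, 72.4]
force: [-9.1, 1.8, 29.8]
opening: -0.2
```

All four sections have met their stops. I'll retract up and back towards the robot, then check with the cameras.

```bash
python3 -m jog '[{"xyz":[-0.02,0,0],"rotation":[0,0,0]},{"xyz":[-0.06,0,0],"rotation":[0,0,0]},{"xyz":[-0.1,0,0],"rotation":[0,0,0]},{"xyz":[-0.14,0,-0.02],"rotation":[0,0,0]},{"xyz":[-0.15,0,-0.06],"rotation":[0,0,0]},{"xyz":[-0.15,0,-0.1],"rotation":[0,0,0]},{"xyz":[-0.15,0,-0.12],"rotation":[0,0,0]},{"xyz":[-0.15,0,-0.12],"rotation":[0,0,0]}]'
python3 - <<'E'
from h import *
from plant import r
for n in ["scene","top","wrist"]:
    s=r.observe();c=r.read_camera(n);f=c['frame'];np.save(n+"1.npy",c,allow_pickle=True)
    if n!="wrist":
        x0,y0,x1,y1={"top":(150,140,420,270),"scene":(170,140,430,310)}[n]; f=cv2.resize(f[y0:y1,x0:x1],None,fx=2.9,fy=2.9,interpolation=cv2.INTER_CUBIC)
    cv2.imwrite(f"pics/{n}1.png",cv2.cvtColor(f,cv2.COLOR_RGB2BGR))
E
```

```text
clock: 11.4
tool_pos: [387.6, -30.8, 281.7]
tcp_rot: [74.7, 89.2, 76.2]
force: [0.0, -0.0, 0.6]
opening: -0.1
```

View pics/scene1.png

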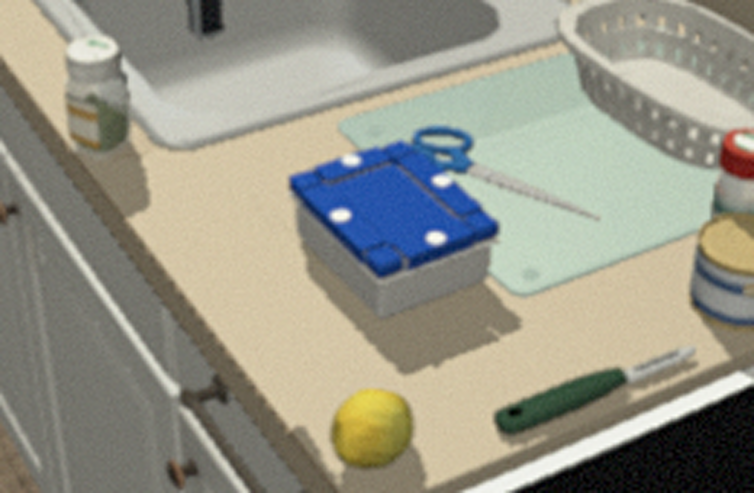

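View pics/top1.png

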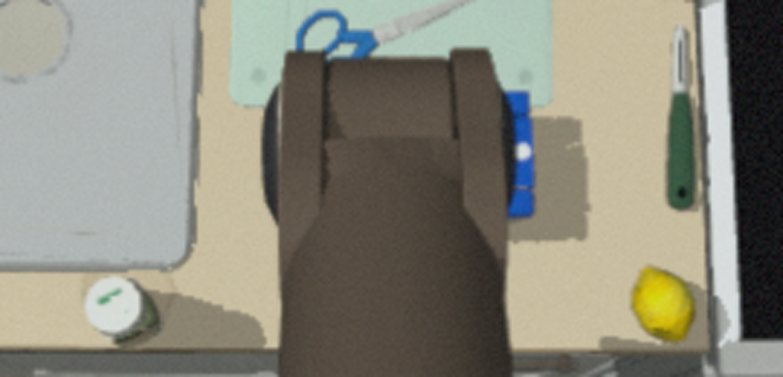

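View pics/wrist1.png

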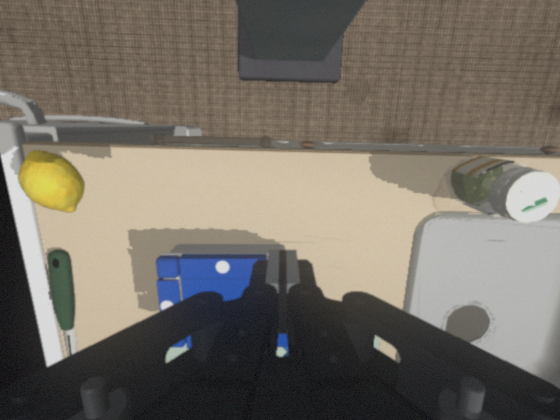

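In the scene view the lid looks flush all round, with marks at (351,160), (442,180), (341,215) and (436,238). The arm blocks the top view, so I'll move aside and triangulate the mark heights.

```bash
python3 -m jog '[{"xyz":[0,0.045,0],"rotation":[0,0,0]},{"xyz":[-0.01,0.09,0],"rotation":[0,0,0]},{"xyz":[-0.02,0.135,0],"rotation":[0,0,0]},{"xyz":[-0.03,0.18,0],"rotation":[0,0,0]},{"xyz":[-0.03,0.225,0],"rotation":[0,0,0]},{"xyz":[-0.03,0.27,0],"rotation":[0,0,0]},{"xyz":[-0.03,0.3,0],"rotation":[0,0,0]},{"xyz":[-0.03,0.3,0],"rotation":[0,0,0]}]'
python3 - <<'E'
from h import *
from plant import r
o={}
c=r.read_camera("top"); c2=r.read_camera("scene")
for nm,(cc,roi) in {"top":(c,(262,160,345,225)),"scene":(c2,(262,180,350,250))}.items():
    m=masks(cc,roi); nn,l,st,ce=cv2.connectedComponentsWithStats(m)
    b=(l==1+np.argmax(st[1:,4])).astype(np.uint8); pts=np.argwhere(b)[:,::-1].astype(np.int32)
    hm=np.zeros_like(b);cv2.fillConvexPoly(hm,cv2.convexHull(pts),1)
    hsv=cv2.cvtColor(cc['frame'],cv2.COLOR_RGB2HSV)
    nn,l,st,ce=cv2.connectedComponentsWithStats((hm&(hsv[...,1]<90)).astype(np.uint8))
    o[nm]=[]
    for i in range(1,nn):
        if st[i,4]>15:
            q,d=ray(cc,[ce[i]]);D=q+d[0]*np.median(cc['depth'][l==i]); o[nm].append((ce[i],q,d[0]))
            print(nm,ce[i].round(1),st[i,4],onplane(cc,[ce[i]],60)[0].round(1),D.round(1))
    if nm=="top": print(cv2.minAreaRect(onplane(cc,pts,60)[:,:2].astype(np.float32)))
for a,q1,d1 in o['top']:
  for b,q2,d2 in o['scene']:
    A=np.c_[d1,-d2]; t=np.linalg.lstsq(A,q2-q1,rcond=None)[0]; g=np.linalg.norm(q1+t[0]*d1-q2-t[1]*d2)
    P=(q1+t[0]*d1+q2+t[1]*d2)/2
    if g<4 and 50<P[2]<75: print('tri',a.round(),P.round(1),'gap',g.round(1))
f=cv2.resize(c['frame'][140:270,150:420],None,fx=2.9,fy=2.9,interpolation=cv2.INTER_CUBIC)
cv2.imwrite("pics/top2.png",cv2.cvtColor(f,cv2.COLOR_RGB2BGR))
f=cv2.resize(c2['frame'][175:255,257:355],None,fx=7,fy=7,interpolation=cv2.INTER_CUBIC)
cv2.imwrite("pics/scene2.png",cv2.cvtColor(f,cv2.COLOR_RGB2BGR))
# corner & mark heights in top depth map
E
```

```text
clock: 12.35
tool_pos: [382.8, 274.2, 314.5]
tcp_rot: [65.6, 89.3, 67.4]
force: [0.2, 0.3, -0.4]
opening: -0.2
top [304.4 174. ] 25 [558.6 -84.6  60. ] [558.6 -84.6  60.1]
top [329.9 191.7] 29 [ 514.5 -146.5   60. ] [ 514.7 -146.6   59.1]
top [279.6 192.4] 30 [512.  -24.2  60. ] [512.2 -24.2  59.5]
top [305.3 210.7] 28 [467.  -86.4  60. ] [467.1 -86.5  59.2]
((510.1369323730469, -85.91678619384766), (107.52751159667969, 136.2711639404297), 0.4474320411682129)
scene [307.8 188.1] 22 [561.  -19.1  60. ] [598.9  41.6  14.5]
scene [322.2 188. ] 59 [590.7 -35.5  60. ] [634.8  30.5   9.6]
scene [330.6 202.4] 163 [574.6 -96.1  60. ] [615.7 -37.   11.7]
scene [290.7 194.9] 21 [511.6 -24.4  60. ] [510.1 -27.1  62. ]
scene [286.9 213.9] 30 [466.6 -86.6  60. ] [465.2 -89.1  62. ]
scene [319.9 221.8] 30 [ 513.7 -147.2   60. ] [ 512.8 -148.6   61.3]
tri [330. 192.] [ 514.4 -146.5   59.4] gap 0.4
tri [280. 192.] [512.  -24.1  59.8] gap 0.3
tri [305. 211.] [466.9 -86.4  59.8] gap 0.3
```

View pics/top2.png

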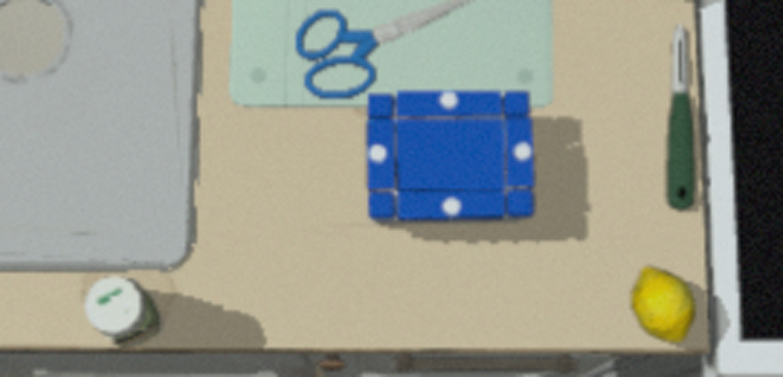

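View pics/scene2.png

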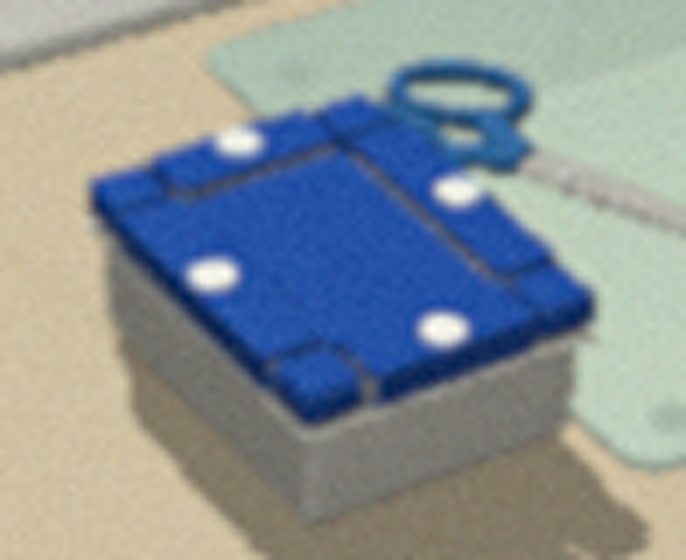

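All four marks measure z = 59–60 mm and the rims are flush with the corners. The box and the other objects haven't shifted, and the arm is clear, so I'm handing in.

```bash
python3 -m jog '[{"xyz":[0,0,0],"rotation":[0,0,0]},{"xyz":[0,0,0],"rotation":[0,0,0]},{"xyz":[0,0,0],"rotation":[0,0,0]}]'; python3 -c "
from plant import r
print(r.close_job())"
```

```text
clock: 12.75
tool_pos: [383.7, 268.9, 314.5]
tcp_rot: [63.3, 89.4, 64.8]
force: [-0.2, -0.7, -0.3]
opening: -0.4
the job is handed in; nothing more can be done
None
```

I pressed the front, right, back and left rim sections down with the shut fingertips. Each met a firm stop at about 23–32 N with the tip at z≈59 mm. I then backed the arm well clear and handed the job in at 12.75 s.

- **Sections:** in the last check the front, left and right marks triangulated to 59.4–59.8 mm high (60 is flush). My filter missed the back mark in the scene view, so that one rests on top-camera depth alone, at 60.1 mm, and it looks flush in the picture.
- **Box and other items:** the box's centre measured within about 2 mm of its start. The lemon, jar and peeler looked undisturbed in the pictures, but I did not measure them.
- **Disagreements:** scene-camera depth read the marks about 2 mm higher than the triangulation, at 61–62 mm. This is within the 2 mm calibration. During the back press the tip slid about 1 mm. No check failed.

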